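# Lift the wet coal load onto the curing tray

### The job

The orange coal load insert on the plywood board has just been varnished and must not be touched with the gripper: slide the spatula's blade under it between the two strips, lift it, and set it down gently on the aluminium tray, centred and lying square across the tray's two rails. Then draw the spatula out and lay it flat on the cutting mat, clear of the tray and the insert, and let go. Do not let the insert drop or tip, and leave the other things on the bench where they are.

Things in the scene. Friction and masses are not known exactly. Their poses are not given: they have to be found in the camera images.
- spatula: cranked spatula, loose on the mat. Steel blade 90 (x) x 45 (y) x 2.5 mm; a neck rises from its rear edge to a level dark wooden handle behind it: x = -148 to -68 mm, 16 wide, 20 high, its middle 45 mm above the blade's underside. Origin: centre of the blade's underside; x points from handle to the free front edge (x = +45), z up. About 120 g, balanced about 25 mm behind the origin.
- spatula_grip (a point): point in the middle of the spatula's handle where it is best pinched, 95 mm behind the blade's centre and 45 mm above the blade's underside; same axes as the spatula
- insert: orange resin coal load insert: flat-bottomed slab 60 (x) x 110 (y) x 7 mm, its top lumpy up to about 14 mm above the underside. Origin: centre of the underside. It lies loose across the board's two strips, its long side across them. About 60 g (varies).
- board: plywood board fixed on the mat, 90 (x) x 120 (y) x 4 mm, with two pale strips along x, 90 long, 12 wide, 16 high, at y = -43.5 and +43.5 mm: the insert lies on them over a tunnel 75 wide and 16 high, open at both x ends. Strip tops 20 mm above the origin. Origin: underside, midway between the strips at mid-length; -x end faces the robot.
- tray: aluminium tray fixed on the mat: base 4 thick, x = -45 to +62, 120 wide (y); two rails along x from -45 to +45 mm, 12 wide, 16 high, at y = -43.5 and +43.5 (75 free between), tops 20 mm above the origin. It alone has an upright lip across its far end (x = 58 to 62), top 34 mm above the origin. Origin: underside, midway between the rails at mid-length; open -x end faces the robot.
- mat: green cutting mat 600 x 900 x 3 mm fixed on the bench; its top is at world z = 0.003. Origin: centre of its underside.
- canister: bystander: screw-top aluminium canister, 64 mm across, 85 high, standing; origin centre of the underside
- wagon: bystander: blue tank wagon, 150 long (x) x 46 wide x 74 high mm; origin centre of the underside
- bender: bystander: steel rail bender, base 130 (x) x 50 mm with three rollers, 32 mm high; its screw and knob reach 73 mm out to -y; origin centre of the underside
- gantry: bystander: balsa signal gantry, 180 long (x) x 50 x 181 high mm; origin centre of the underside
Not all that is in view belongs to the job. Of the things that look like the insert, the larger one is meant.

How it is judged:
On the way:
1. the insert is lifted off the board on the spatula (height (world z) of insert above 0.033 m and contact force between insert and spatula above 0.1 N and contact force between insert and board below 0.05 N), for 0.2 s.
At the end, for the whole second after the job is handed in: Insert at rest on both tray rails: centre within 20 mm along, 16 mm across, turned under 0.2 rad, level within 0.07 rad, underside within 4 mm of rail tops. Spatula at rest, flat within 0.1 rad, under 12 mm high, blade centre over 80 mm from the insert's, touching neither insert nor tray (x of insert in the frame of tray between -0.02 and 0.02 m and y of insert in the frame of tray between -0.016 and 0.016 m and z of insert in the frame of tray between 0.016 and 0.024 m and angle between the x axis of insert and the x axis of tray, either way round below 0.2 rad and angle between insert's own z axis and vertical below 0.07 rad and linear speed of each of insert, spatula below 0.02 m/s and contact force between insert and spatula below 0.05 N and height (world z) of spatula below 0.012 m and angle between spatula's own z axis and vertical below 0.1 rad and horizontal distance between spatula and insert above 0.08 m and contact force between spatula and tray below 0.05 N).
It fails at once if the gripper or arm touches the wet insert (contact force between insert and the fingers above 0.3 N or contact force between insert and the arm above 0.3 N).
It fails at once if the insert tips by more than 0.35 rad (angle between insert's own z axis and vertical above 0.35 rad).
It fails at once if the insert falls below the rails (height (world z) of insert below 0.014 m).
It fails at once if the insert is dropped or thrown: it moves faster than 0.45 m/s off the spatula (linear speed of insert above 0.45 m/s and contact force between insert and spatula below 0.01 N).
It fails at once if a bystander is moved by more than 25 mm (distance of any of canister, wagon, bender, gantry from where it was at the start of the episode above 0.025 m).
It also fails if it takes over 54 s, if anything falls off the work surface, if the arm or the gripper's body presses on something with over 40 N, if the wrist force passes 120 N, or if a joint passes its speed limit or range.

### The arm

A 7-joint arm with a two-finger parallel gripper is mounted at the origin on the work surface. World frame = base frame: x ahead of the robot, y to its left, z up, the work surface at z = 0. Lengths are in m, angles in rad, forces in N, time in s.
With the tool pointing down it reaches from about 0.4 to 0.9 m from the base axis. Payload 5.5 kg.
Tool frame: the origin (TCP) lies midway between the tips of the shut fingers; the grasp point (between the pads) lies 19 mm behind it (manip.grip_depth is the distance from the TCP to the grasp point, in m); z points along the fingers, x is the direction in which the jaws open and shut, and the axes are right-handed (so a half turn about z gives the same grasp; the last joint's range is limited). The gripper opens to 92 mm and grips with 3 to 60 N. Pads are 19 mm wide; open, the fingers measure 130 mm over their backs; the gripper's body (75 mm by 190 mm) begins 47 mm behind the grasp point.
Start: joints at [1.389, 0.501, -0.427, 1.55, 0.221, 1.138, -0.21], TCP at [0.28, -0.587, 0.227] pointing down, gripper open.
Joint ranges: [-2.88, 2.88], [-0.31, 2.03], [-1.54, 1.56], [0.2, 2.42], [-1.41, 4.55], [0.19, 2.02], [-2.57, 2.57]. Speed limits (rad/s): [2.57, 2.57, 3.14, 3.14, 3.14, 3.14, 3.14].

### API

Orientations are given as a unit quaternion [x, y, z, w].
In Python, from bench import manip, effector, viewer gives the robot as it stands. Calls block until the motion is done:
- manip.move_pose(position, orientation): joint-space move of the TCP to a pose.
- manip.servo_line(position, ori=None, vel=0.15): straight line of the TCP; ori=None keeps the orientation; vel is the mean speed in m/s.
- manip.movej(angles): joint-space move.
- effector.open_jaws() and effector.close(f_grip=None): open the fingers fully, or close them until they stop; f_grip is the grip in N (None keeps the last).
- manip.sleep(seconds).
- manip.solve_ik(position, orientation): joint angles nearest the present ones, or None.
- viewer.get_image(name): name is "side" or "top"; returns the picture (400x640x3 uint8, red, green, blue); there is no depth.
- viewer.get_calibration(name): a dict with "vfov" (degrees; the focal length in pixels is half the picture's height over the tangent of half this angle, whatever the lens; pixels are square), "cx", "cy" (the principal point, pixels), "eye" and "attitude" of the camera in the world. Camera axes: x right, y down, z forward; pixel columns grow to the right and rows downward; lengths in m; the calibration is good to about 2 mm. A picture is of the moment at which its call begins. get_calibration takes no time and is no camera call.
A pose or a line that the arm cannot do raises manip.PlanningError and nothing moves.
- manip.hand_in(): hands the job in, once; it reports no verdict.
Readings, each from a call of its own:
- manip.current_clock(): time.
- manip.current_q(): joint angles.
- manip.current_joint_velocities(): joint speeds.
- manip.current_tau(): joint torques, N m.
- manip.current_tool_pos(): TCP position.
- manip.current_tcp_rot(): TCP orientation.
- manip.current_force(): force on the tool from outside, world axes, zero at the start.
- manip.current_wrist_torque(): the same for the moment, N m.
- manip.current_finger_gap(): finger opening in m.
Only numpy, scipy, OpenCV 4.12 (cv2) and the standard library are available. Lean on these libraries where they do the work, as an engineer would, in place of code of your own. Each camera call takes 0.05 s, during which the arm holds its last target. There are 200 camera calls.

## Working session

There is one attempt and no reset: what is moved stays moved. The work goes in short steps, each a Python script; the robot and the scene stay as the last script left them, time stands still between calls to the robot, and variables do not carry over. Pictures are saved under pics/ and viewed, about 8 in all and at most 12, crops included, and the job is handed in when it is done.

```bash
mkdir -p pics; ls; python3 - <<'E'
from bench import manip, effector, viewer
import cv2
for n in("side","top"):
    im=viewer.get_image(n); cv2.imwrite(f"pics/{n}0.png",im[:,:,::-1]); print(n,viewer.get_calibration(n))
print(manip.current_tcp_rot(),manip.current_clock(),manip.grip_depth)
E
```

```text
pics
side {'vfov': 44.21922407795372, 'cx': 319.3547189068296, 'cy': 202.86900558129625, 'eye': array([ 0.56637813, -0.93807423,  0.89062308]), 'attitude': array([ 0.90935862, -0.02586947,  0.02305252, -0.41456756])}
top {'vfov': 50.14321714159622, 'cx': 319.21006992340483, 'cy': 200.2162586692931, 'eye': array([ 0.45608813, -0.01609032,  1.08328674]), 'attitude': array([-0.69407036,  0.71404881, -0.06057982,  0.0687803 ])}
[ 8.45675044e-01 -5.33697432e-01 -7.18328486e-04 -5.04192341e-04] 0.1 0.0188
```

View pics/side0.png

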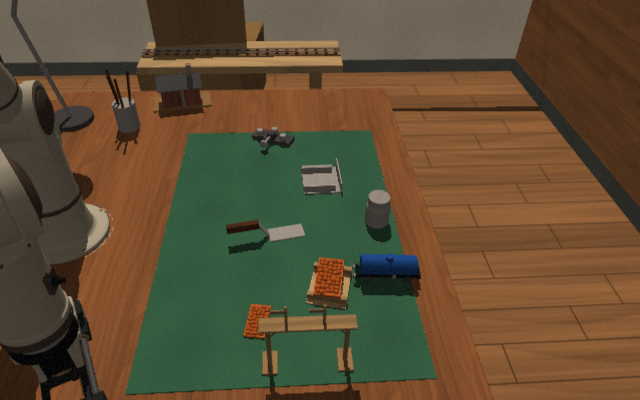

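View pics/top0.png

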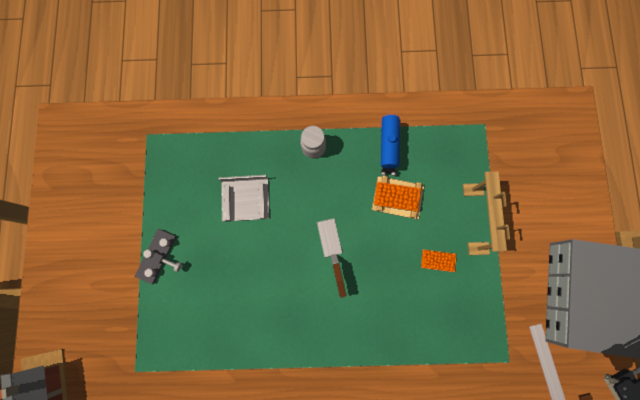

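The side view shows the spatula at (265,232), the board and large insert at (330,280), and the tray at (321,180). In the top view they are at (333,258), (398,197) and (245,199). The small orange decoy is at (439,261).

```bash
cat > h.py <<'E'
import numpy as np, cv2
from scipy.spatial.transform import Rotation as R
from bench import manip, effector, viewer
C={n:viewer.get_calibration(n) for n in("side","top")}
def ray(n,uv):
    c=C[n]; f=200/np.tan(np.radians(c["vfov"]/2))
    uv=np.atleast_2d(np.asarray(uv,float))
    d=np.c_[(uv[:,0]-c["cx"])/f,(uv[:,1]-c["cy"])/f,np.ones(len(uv))]
    return c["eye"],R.from_quat(c["attitude"]).apply(d)
def onz(n,uv,z):
    e,d=ray(n,uv); return e+d*((z-e[2])/d[:,2])[:,None]
def tri(a,b):
    (e1,d1),(e2,d2)=ray("side",a),ray("top",b); d1,d2=d1[0],d2[0]
    t=np.linalg.lstsq(np.c_[d1,-d2],e2-e1,rcond=None)[0]
    p,q=e1+t[0]*d1,e2+t[1]*d2; return (p+q)/2,np.linalg.norm(p-q)
def blobs(im,lo,hi,amin=60):
    m=cv2.inRange(cv2.cvtColor(im,cv2.COLOR_RGB2HSV),lo,hi)
    m=cv2.morphologyEx(m,cv2.MORPH_CLOSE,np.ones((3,3)))
    cs=[c for c in cv2.findContours(m,cv2.RETR_EXTERNAL,cv2.CHAIN_APPROX_NONE)[0] if cv2.contourArea(c)>amin]
    return sorted(cs,key=cv2.contourArea,reverse=True)
E
cat > m1.py <<'E'
from h import *
np.set_printoptions(precision=4,suppress=True)
I={n:cv2.imread(f"pics/{n}0.png")[:,:,::-1].copy() for n in C}
sets={"orange":((4,180,120),(16,255,255)),"mat":((60,90,30),(90,255,255)),"brown":((3,100,20),(14,255,140)),"grey":((0,0,120),(179,60,255)),"pale":((12,40,120),(28,170,255))}
for k,(lo,hi) in sets.items():
    for n in C:
        for c in blobs(I[n],lo,hi)[: (1 if k=="mat" else 14)]:
            (u,v),wh,a=cv2.minAreaRect(c); 
            if k!="mat" and not(130<u<500 and 110<v<340): continue
            if k=="mat":
                h=cv2.approxPolyDP(cv2.convexHull(c),8,True)[:,0]; print(k,n,h.tolist()); print(onz(n,h,.003)); continue
            print(k,n,[round(u,1),round(v,1)],np.round(wh,1),round(a,1),cv2.contourArea(c), np.round(onz(n,cv2.boxPoints(((u,v),wh,a)),.003)[:,:2],3).tolist())
t=cv2.resize(I["top"][170:310,200:430],None,fx=3.4,fy=3.4,interpolation=cv2.INTER_CUBIC)
cv2.imwrite("pics/topcrop.png",t[:,:,::-1])
s=cv2.resize(I["side"][150:310,215:360],None,fx=3.7,fy=3.7,interpolation=cv2.INTER_CUBIC)
cv2.imwrite("pics/sidecrop.png",s[:,:,::-1])
E
python3 m1.py
```

```text
orange side [328.6, 276.7] [26.6 36.9] 6.1 886.5 [[0.618, -0.231], [0.634, -0.119], [0.698, -0.131], [0.677, -0.242]]
orange side [256.8, 320.5] [20.6 34. ] 12.3 479.0 [[0.465, -0.333], [0.476, -0.247], [0.521, -0.261], [0.507, -0.345]]
orange top [314.5, 242.5] [313. 603.] 90.0 162942.0 [[0.999, 0.822], [0.944, -0.809], [0.162, -0.689], [0.195, 0.738]]
mat side [[369, 131], [435, 377], [126, 393], [189, 134]]
[[ 0.8411  0.4381  0.003 ]
 [ 0.8448 -0.4489  0.003 ]
 [ 0.2511 -0.4493  0.003 ]
 [ 0.2515  0.4405  0.003 ]]
mat top [[484, 125], [508, 361], [136, 370], [147, 135]]
[[ 0.8455 -0.4469  0.003 ]
 [ 0.2526 -0.4465  0.003 ]
 [ 0.2539  0.446   0.003 ]
 [ 0.8464  0.447   0.003 ]]
brown side [342.5, 234.0] [593. 330.] 0.0 169656.0 [[0.106, -0.453], [-0.363, 0.924], [2.028, 0.867], [1.225, -0.515]]
brown top [339.0, 279.7] [32.8  5.4] 77.5 142.0 [[0.493, -0.036], [0.495, -0.049], [0.417, -0.064], [0.414, -0.051]]
grey side [321.5, 178.3] [29.8 38.2] 81.9 512.0 [[0.607, 0.252], [0.723, 0.275], [0.721, 0.133], [0.613, 0.114]]
grey side [286.0, 231.8] [12.3 35.2] 80.5 378.0 [[0.512, -0.01
[... 950 characters left out ...]
4, -0.326]]
pale side [285.9, 232.2] [11.2 35. ] 80.5 326.5 [[0.512, -0.017], [0.602, 0.0], [0.605, -0.041], [0.517, -0.058]]
pale side [271.0, 324.1] [13.4 26.6] 87.0 314.0 [[0.493, -0.292], [0.55, -0.291], [0.551, -0.325], [0.496, -0.326]]
pale top [319.5, 123.5] [247. 639.] 90.0 67991.5 [[1.263, 0.887], [1.196, -0.911], [0.514, -0.8], [0.559, 0.809]]
pale top [486.1, 212.2] [83.5 42. ] 85.2 1699.0 [[0.719, -0.377], [0.725, -0.485], [0.51, -0.48], [0.505, -0.376]]
pale top [393.1, 209.2] [52.1 19.9] 28.6 255.0 [[0.639, -0.124], [0.684, -0.151], [0.616, -0.264], [0.572, -0.237]]
pale top [399.9, 181.2] [47.4  8.8] 6.2 181.0 [[0.697, -0.154], [0.721, -0.158], [0.703, -0.278], [0.68, -0.274]]
```

View pics/topcrop.png

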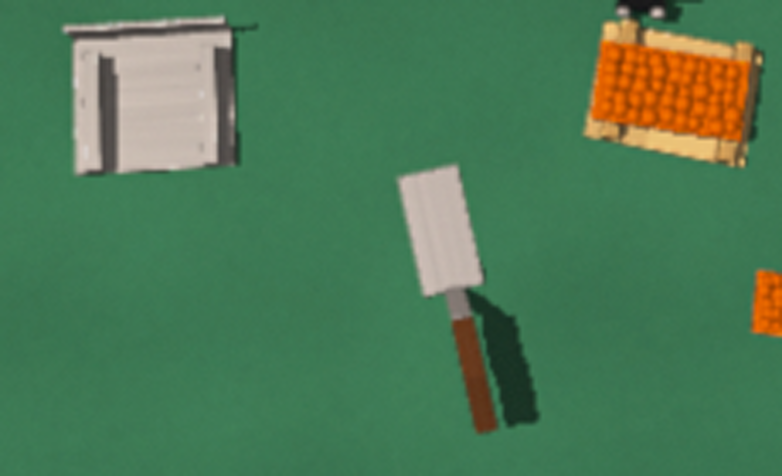

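View pics/sidecrop.png

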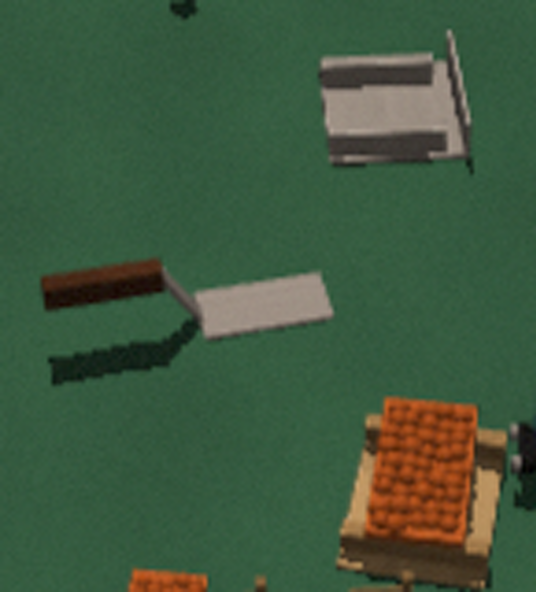

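```bash
cat > m2.py <<'E'
from h import *
np.set_printoptions(precision=4,suppress=True)
I={n:cv2.imread(f"pics/{n}0.png")[:,:,::-1].copy() for n in C}
tc=lambda p:np.array(p,float)/3.4+[200-.35,170-.35]
sc=lambda p:np.array(p,float)/3.7+[215-.36,150-.36]
T=lambda p,z:onz("top",tc(p),z)[:,:2]; S=lambda p,z:onz("side",sc(p),z)[:,:2]
def yaw(a,b): d=b-a; return np.degrees(np.arctan2(d[1],d[0]))
print("tri tray rail L near top",tri(sc((320,60)),tc((82,174))), "lip ends",tri(sc((450,31)),tc((65,28))),tri(sc((469,155)),tc((224,18))))
n=T([(76,174),(237,165)],.007); print("tray near top",n,yaw(n[1],n[0])-90,np.linalg.norm(n[0]-n[1]))
n2=S([(331,163)],.007);print("tray near right side",n2)
l=T([(65,28),(224,18)],.037);print("lip top",l,yaw(l[1],l[0])-90); l2=S([(450,31),(469,155)],.037);print("lip side",l2,yaw(l2[1],l2[0])-90)
b=T([(585,137),(742,165)],.007);print("board near",b,yaw(b[1],b[0])-90,np.linalg.norm(b[0]-b[1]))
f=T([(605,23),(758,47)],.023);print("strip far tops(outer corner)",f,yaw(f[1],f[0])-90,np.linalg.norm(f[0]-f[1]))
b2=S([(340,568),(485,585)],.003);print("board right edge side",b2,yaw(b2[0],b2[1]))
for n_,roi in(("top",(360,165,440,230)),("side",(300,250,365,310))):
    x,y,X,Y=roi; c=blobs(I[n_][y:Y,x:X],(3,190,100),(16,255,255))[0]+[x,y]
    (u,v),wh,a=cv2.minAreaRect(c); bp=cv2.boxPoints(((u,v),wh,a)); w=onz(n_,bp,.033)[:,:2]
    print("insert",n_,u,v,w.mean(0),[ (round(yaw(w[i],w[(i+1)%4]),1),round(np.linalg.norm(w[i]-w[(i+1)%4]),4)) for i in range(4)])
# spatula
bl=T([(398,178),(458,165),(483,284),(424,297)],.0055);print("blade top",bl,bl.mean(0),yaw(bl[3],bl[0]),yaw(bl[2],bl[1]),np.linalg.norm(bl[0]-bl[3]),np.linalg.norm(bl[0]-bl[1]))
bs=S([(322,273),(333,317),(207,339),(195,294)],.0055);print("blade side",bs,bs.mean(0),yaw(bs[3],bs[0]),yaw(bs[2],bs[1]))
hs=[sc(p) for p in((161,260),(42,279))]; ht=[tc(p) for p in((452,321),(476,433))]
for a,b in zip(hs,ht): print("handle left top corner tri",tri(a,b))
h=T([(452,321),(472,317),(497,430),(476,433)],.058);print("handle",h.mean(0),yaw(h[3],h[0]),np.linalg.norm(h[3]-h[0]),np.linalg.norm(h[0]-h[1]))
E
python3 m2.py
```

```text
tri tray rail L near top (array([0.6081, 0.2359, 0.0163]), np.float64(0.00019409337933027414)) lip ends (array([0.7139, 0.2454, 0.0355]), np.float64(0.002569895972007863)) (array([0.7229, 0.1313, 0.0017]), np.float64(0.009527519912955194))
tray near top [[0.6097 0.2426]
 [0.613  0.1218]] 1.560874372969252 0.12081742557744439
tray near right side [[0.6118 0.118 ]]
lip top [[0.7149 0.2451]
 [0.7189 0.127 ]] 1.9479132520267655
lip side [[0.7124 0.2427]
 [0.712  0.0871]] -0.12459095268310705
board near [[ 0.6265 -0.1392]
 [ 0.602  -0.2548]] -11.973339373341886 0.11822848081549564
strip far tops(outer corner) [[ 0.7098 -0.1566]
 [ 0.688  -0.2693]] -10.953124168249488 0.1148173027017629
board right edge side [[ 0.6011 -0.2571]
 [ 0.6871 -0.274 ]] -11.133831000099613
insert top 397.1099548339844 196.23001098632812 [ 0.6554 -0.2011] [(np.float64(-10.8), np.float64(0.0604)), (np.float64(-100.1), np.float64(0.1107)), (np.float64(168.1), np.float64(0.0602)), (np.float64(80.0), np.float64(0.1096))]
insert side 328.6280517578125 276.8475646972656 [ 0.6537 -0.207 ] [(np.float64(81.7), np.float64(0.1093)), (np.float64(-11.3), np.float64(0.0622)), (np.float64(-100.6), np.float64(0.1087)), (np.float64(169.2), np.float64(0.0578))]
blade top [[ 0.5999  0.0016]
 [ 0.6084 -0.0435]
 [ 0.5194 -0.0589]
 [ 0.5111 -0.0152]] [ 0.5597 -0.029 ] 10.740108076132767 9.844993989067895 0.0903404154150857 0.04591517650595129
blade side [[ 0.6003 -0.001 ]
 [ 0.6062 -0.0454]
 [ 0.5199 -0.0627]
 [ 0.5112 -0.0183]] [ 0.5594 -0.0319] 11.006378800280597 11.30750771360873
handle left top corner tri (array([ 0.4912, -0.0344,  0.0536]), np.float64(0.0004459993442147803))
handle left top corner tri (array([ 0.4136, -0.0486,  0.0528]), np.float64(0.0016021834074381241))
handle [ 0.4539 -0.0485] 10.349034623438826 0.07795426451774845 0.014241173521660273
```

```bash
cat >> h.py <<'E'
SGN=1
def tcp(b,yaw,sgn=None):
    """TCP pose for blade origin b, yaw deg (grip 95 behind, 45 up)"""
    s=SGN if sgn is None else sgn; y=np.radians(yaw)
    p=np.array(b,float)+[-.095*np.cos(y),-.095*np.sin(y),.045-manip.grip_depth]
    x=s*np.array([-np.sin(y),np.cos(y),0]); z=np.array([0,0,-1.])
    return p,R.from_matrix(np.c_[x,np.cross(z,x),z]).as_quat()
def line(b,yaw,vel=.15):
    p,q=tcp(b,yaw); manip.servo_line(p,q,vel)
SP,SPY=np.array([.5595,-.030,.003]),10.5
BO,BOY=np.array([.6555,-.2030,.003]),-11.2
TR,TRY=np.array([.6557,.184,.003]),1.8
def fwd(yaw): return np.array([np.cos(np.radians(yaw)),np.sin(np.radians(yaw)),0])
def snap(n,tag):
    im=viewer.get_image(n); cv2.imwrite(f"pics/{tag}.png",im[:,:,::-1]); return im
E
python3 - <<'E'
from h import *
np.set_printoptions(precision=3,suppress=True)
for s in(1,-1):
    for b,y in((SP,SPY),(BO,BOY),(BO-.12*fwd(BOY),BOY),(TR,TRY)):
        print(s,manip.solve_ik(*tcp(b+[0,0,.01],y,s)))
E
```

```text
1 [ 0.737  0.61  -0.844  2.115  0.704  0.722  1.18 ]
1 [ 0.911  0.806 -0.884  1.813  0.781  0.914  1.041]
1 [ 0.993  0.624 -0.86   2.104  0.72   0.736  1.037]
1 [ 0.231  0.762 -0.802  1.821  0.706  0.87   0.689]
-1 [ 0.516  0.513 -0.561  2.121  0.461  0.627 -1.756]
-1 [ 0.562  0.639 -0.381  1.825  0.335  0.742 -1.766]
-1 [ 0.655  0.491 -0.433  2.114  0.355  0.605 -1.793]
-1 [ 0.143  0.71  -0.671  1.824  0.589  0.817 -2.367]
```

```bash
python3 - <<'E'
from h import *
np.set_printoptions(precision=4,suppress=True)
p,q=tcp(SP+[0,0,.19],SPY); manip.move_pose(p,q)
line(SP+[0,0,.05],SPY,.2); line(SP,SPY,.08)
effector.close(f_grip=50); print("gap",manip.current_finger_gap(),manip.current_force())
line(SP+[0,0,.06],SPY,.1)
manip.sleep(.3); print(manip.current_force(),manip.current_wrist_torque(),manip.current_clock())
s=snap("side","lift_side"); t=snap("top","lift_top")
a=cv2.resize(s[180:260,200:330],None,fx=4,fy=4,interpolation=cv2.INTER_CUBIC);b=cv2.resize(t[190:310,290:380],None,fx=3,fy=3,interpolation=cv2.INTER_CUBIC)
h=max(len(a),len(b)); P=lambda m:np.pad(m,((0,h-len(m)),(0,0),(0,0)))
cv2.imwrite("pics/lift.png",np.hstack([P(a),P(b)])[:,:,::-1])
E
```

```text
gap 0.015696258492702345 [ 0.198   0.3648 -0.3399]
[-0.1854 -0.3329 -1.4923] [ 0.1178 -0.0579 -0.0373] 5.9917
```

View pics/lift.png

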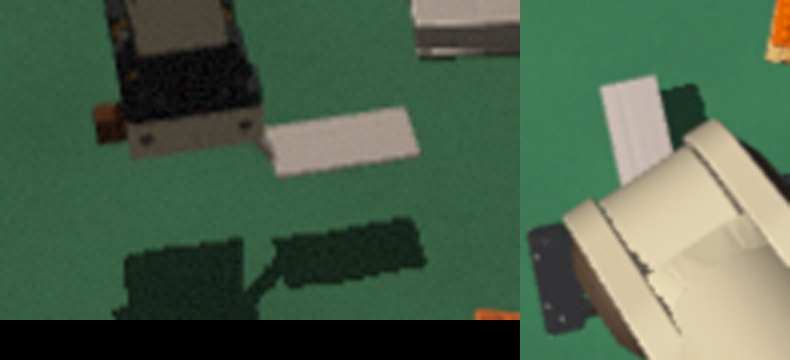

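```bash
cat >> h.py <<'E'
def proj(n,P):
    c=C[n]; f=200/np.tan(np.radians(c["vfov"]/2)); d=R.from_quat(c["attitude"]).inv().apply(np.atleast_2d(P)-c["eye"])
    return d[:,:2]/d[:,2:]*f+[c["cx"],c["cy"]]
E
python3 - <<'E'
from h import *
np.set_printoptions(precision=2,suppress=True)
f=fwd(SPY); l=np.array([-f[1],f[0],0])
def corners(z,p=0): return np.array([SP+[0,0,z+.0025]+f*x+l*y+np.array([0,0,-p*(x+.095)]) for x,y in((.045,.0225),(.045,-.0225),(-.045,-.0225),(-.045,.0225))])
sg=np.array([(322,273),(333,317),(207,339),(195,294)])/3.7+[215-.36,150-.36]
print("ground side err",sg-proj("side",corners(0)))
sl=np.array([(405,108),(420,155),(277,178),(267,130)])/4+[200-.4,180-.4]
tl=np.array([(80,88),(135,75)])/3+[290-.35,190-.35]
tg=np.array([(398,178),(458,165)])/3.4+[200-.35,170-.35]
for p in(0,.03,.06): print(p,"lift side err",sl-proj("side",corners(.06,p)),"top",tl-proj("top",corners(.06,p))[:2])
print("ground top",tg-proj("top",corners(0))[:2], manip.current_tool_pos()-tcp(SP+[0,0,.06],SPY)[0])
E
```

```text
ground side err [[ 0.28  0.34]
 [-0.63  0.43]
 [ 0.2   0.66]
 [-0.    0.61]]
0 lift side err [[-0.46  0.74]
 [-0.72  0.77]
 [-0.44  0.87]
 [ 0.17  0.91]] top [[-0.43  0.2 ]
 [-0.4  -0.23]]
0.03 lift side err [[-0.46 -0.5 ]
 [-0.71 -0.48]
 [-0.46  0.42]
 [ 0.14  0.46]] top [[-0.47 -0.04]
 [-0.36 -0.48]]
0.06 lift side err [[-0.47 -1.74]
 [-0.71 -1.72]
 [-0.49 -0.02]
 [ 0.11  0.02]] top [[-0.5  -0.28]
 [-0.32 -0.74]]
ground top [[-0.51 -0.07]
 [-0.17 -0.2 ]] [-0.  0. -0.]
```

```bash
python3 - <<'E'
from h import *
np.set_printoptions(precision=3,suppress=True)
Z=lambda z:np.array([0,0,z])
st=BO-.125*fwd(BOY)
line(st+Z(.045),BOY,.15); line(st+Z(.0112),BOY,.08)
f0=manip.current_force(); line(BO+Z(.0112),BOY,.07); print("in",manip.current_force()-f0)
line(BO+Z(.0165),BOY,.03); line(BO+Z(.028),BOY,.015); line(BO+Z(.045),BOY,.04)
manip.sleep(.3); print("lifted",manip.current_force()-f0,manip.current_clock())
s=snap("side","ins_side"); t=snap("top","ins_top")
a=cv2.resize(s[220:310,240:370],None,fx=4,fy=4,interpolation=cv2.INTER_CUBIC);b=cv2.resize(t[150:250,350:440],None,fx=3,fy=3,interpolation=cv2.INTER_CUBIC)
h=max(len(a),len(b)); P=lambda m:np.pad(m,((0,h-len(m)),(0,0),(0,0)))
cv2.imwrite("pics/ins.png",np.hstack([P(a),P(b)])[:,:,::-1])
E
```

```text
in [-0.117 -0.33  -0.796]
lifted [ 0.086 -0.336 -2.181] 11.65
```

View pics/ins.png

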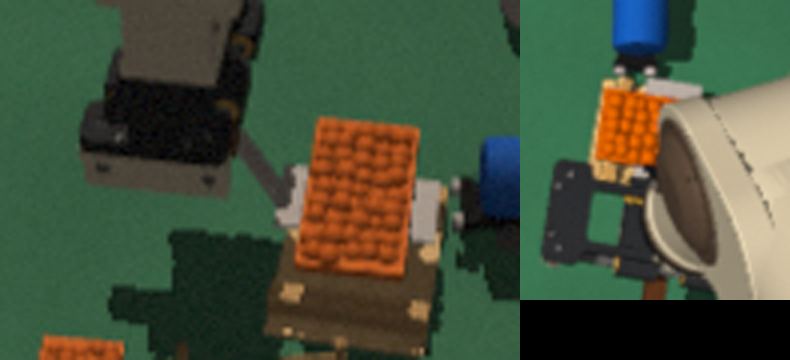

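The insert is lifted and level on the blade, with the blade showing about equally ahead at (425,210) and behind at (292,195). The wagon's buffers are just ahead, so I'll back off before going sideways.

```bash
python3 - <<'E'
from h import *
np.set_printoptions(precision=4,suppress=True)
Z=lambda z:np.array([0,0,z])
im=cv2.imread("pics/ins_side.png")[:,:,::-1].copy()
c=blobs(im[220:300,300:365],(3,190,80),(16,255,255))[0]+[300,220]
r=cv2.minAreaRect(c); w=onz("side",cv2.boxPoints(r),.0605)[:,:2]; e=[w[(i+1)%4]-w[i] for i in range(4)]
off=w.mean(0)+[.0017,.0045]-BO[:2]
print("insert-blade",off,"along",off@fwd(BOY)[:2],[(np.round(np.degrees(np.arctan2(v[1],v[0])),1),np.round(np.hypot(*v),4)) for v in e])
line(BO-.08*fwd(BOY)+Z(.058),BOY,.08)
line(TR-.075*fwd(TRY)+Z(.058),TRY,.12)
line(TR+Z(.058),TRY,.08)
manip.sleep(.3); print(manip.current_clock(),manip.current_force())
s=snap("side","tr_side"); t=snap("top","tr_top")
a=cv2.resize(s[130:210,230:370],None,fx=4,fy=4,interpolation=cv2.INTER_CUBIC);b=cv2.resize(t[150:250,200:280],None,fx=3,fy=3,interpolation=cv2.INTER_CUBIC)
h=max(len(a),len(b)); P=lambda m:np.pad(m,((0,h-len(m)),(0,0),(0,0)))
cv2.imwrite("pics/tr.png",np.hstack([P(a),P(b)])[:,:,::-1])
E
```

```text
insert-blade [-0.0007 -0.0007] along -0.0006003337951278858 [(np.float64(82.0), np.float64(0.1109)), (np.float64(-10.9), np.float64(0.0625)), (np.float64(-100.3), np.float64(0.1103)), (np.float64(169.5), np.float64(0.0579))]
17.3583 [ 0.61    0.9564 -1.9781]
```

View pics/tr.png

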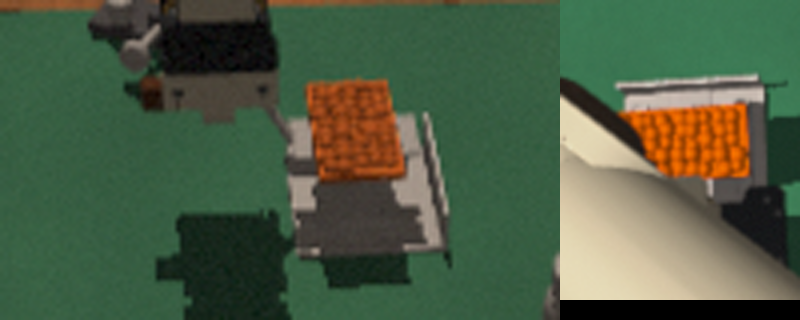

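The insert sits square on the blade over the tray, with the lip clear ahead at (435,180). Lowering now.

```bash
python3 - <<'E'
from h import *
np.set_printoptions(precision=4,suppress=True)
Z=lambda z:np.array([0,0,z])
print("insert right edge vs tray y",onz("top",[262.3,198],.0725)[0]-TR)
f0=manip.current_force()
line(TR+Z(.024),TRY,.04); line(TR+Z(.0115),TRY,.01)
manip.sleep(.3); print(manip.current_clock(),manip.current_force()-f0)
s=snap("side","dn_side")
line(TR-.13*fwd(TRY)+Z(.0115),TRY,.05)
print(manip.current_clock(),manip.current_force()-f0)
s2=snap("side","out_side")
for im in(s,s2):
    c=blobs(im[140:210,290:350],(3,190,80),(16,255,255))[0]+[290,140]
    r=cv2.minAreaRect(c); w=onz("side",cv2.boxPoints(r),.033)[:,:2]; e=w[1]-w[0]
    print("insert-tray",w.mean(0)+[.0017,.0045]-TR[:2],np.degrees(np.arctan2(e[1],e[0])))
cv2.imwrite("pics/dn.png",cv2.resize(np.hstack([s[130:230,220:360],s2[130:230,220:360]]),None,fx=2.8,fy=2.8,interpolation=cv2.INTER_CUBIC)[:,:,::-1])
E
```

```text
insert right edge vs tray y [-0.0027 -0.0538  0.0695]
20.1583 [-0.0084  0.7684  0.9477]
22.9583 [-0.1159 -0.6078  0.3722]
insert-tray [-0.0003 -0.005 ] 9.658866437388246
insert-tray [-0.0003 -0.005 ] 8.375012417520747
```

View pics/dn.png

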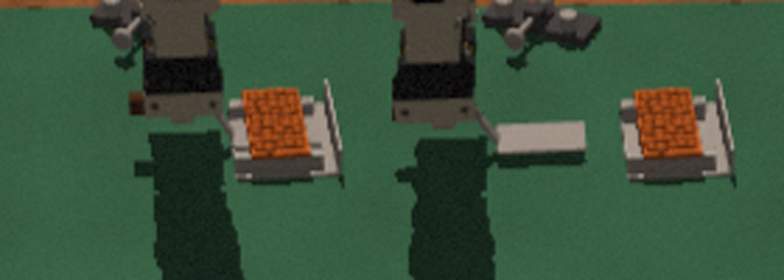

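The insert rests on the rails and the blade is fully out. Next I'll lay the spatula back on its clear original spot.

```bash
python3 - <<'E'
from h import *
np.set_printoptions(precision=4,suppress=True)
Z=lambda z:np.array([0,0,z])
line(TR-.15*fwd(TRY)+Z(.03),TRY,.08)
line(SP+Z(.03),SPY,.12); line(SP+Z(.008),SPY,.06); f0=manip.current_force()
z=.008
while z>-.0015:
    z-=.001; line(SP+Z(z),SPY,.02); d=manip.current_force()[2]-f0[2]
    if z<.002 and d>1.2: break
print("z",z,d)
effector.open_jaws(); manip.sleep(.2)
line(SP+Z(.1),SPY,.1)
q=manip.current_q(); q[0]-=.9; manip.movej(q); manip.sleep(.3)
print(manip.current_clock())
t=snap("top","end_top"); s=snap("side","end_side")
cv2.imwrite("pics/end.png",np.vstack([t[100:320,120:520],s[110:330,120:520]])[:,:,::-1])
c=blobs(t[160:235,205:285],(3,190,80),(16,255,255))
if c:
    r=cv2.minAreaRect(c[0]+[205,160]); w=onz("top",cv2.boxPoints(r),.033)[:,:2]; e=w[1]-w[0]; print("insert-tray",w.mean(0)-TR[:2],np.degrees(np.arctan2(e[1],e[0])))
for c in blobs(t,(0,0,120),(179,60,255)):
    r=cv2.minAreaRect(c)
    if 290<r[0][0]<370 and 210<r[0][1]<290: print("blade",r,onz("top",[r[0]],.0055))
E
```

```text
z -0.001 7.6602152307724225
32.775
insert-tray [-0.0004  0.0007] -88.18085879127909
blade ((330.0882568359375, 241.14706420898438), (44.796142578125, 18.764488220214844), 77.47119140625) [[ 0.5503 -0.0308  0.0055]]
```

View pics/end.png

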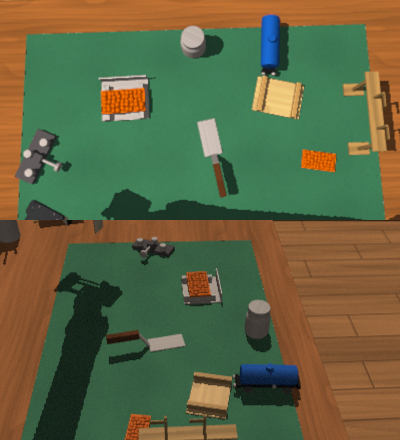

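```bash
python3 -c "
from bench import manip
manip.hand_in(); print(manip.current_clock())"
```

```text
the job is handed in; nothing more can be done
the job is handed in; nothing more can be done
```

The job is done and handed in; the last clock reading before that was 32.8 s of the 54 s allowed. I slid the blade under the large insert, lifted it and carried it to the tray. I lowered it slowly onto the rails, drew the spatula out, laid it back on its original spot on the mat and let go.

- **Insert:** the last top view puts it within about 1 mm of the tray centre and square to within about 0.1°. The side view, which was less accurate throughout, read it 5 mm off across the tray; that is still inside the 16 mm limit.
- **Spatula:** its outline in the top view matches where it lay at the start to a fraction of a pixel, and it looks flat. It is more than 0.2 m from the insert and clear of the tray.
- **Other things:** the canister, wagon, bender and gantry look unmoved in the pictures; I did not measure them.
- **Checks that disagreed:**
  - Side-view y positions read roughly 3–5 mm off from the top view. Heights from the two views together came out 4–7 mm below the given ones, and one tray-lip corner failed outright. I therefore used top-view positions and the given heights.
  - The load felt at lift was about 1.4 N, against roughly 0.6 N expected for a 60 g insert.
  - I pressed the spatula onto the mat with about 8 N before letting go, more than I intended.

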